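# Load a tea canister into the labelling cradle

## Task

Lay the green-banded tea canister in the groove of the labelling cradle with its knobbed lid pointing away from the orange stop, and, while still holding it, slide it along the groove until its base rests flat against the stop, without pushing the stop out of its setting. Let go, then swing the red-knobbed keeper arm fully across over the canister. Do not knock over the standing canisters.

Things in the scene. Friction and masses are not known exactly. Their poses are not given: they have to be found in the camera images.
- canister_center (a point): Centre of the canister to load: cream cylinder, 54 mm in diameter, 160 mm long, 0.14 to 0.22 kg, a 14 mm green band near its lid, lying level on a low wooden rest, axis 48 mm above the counter. Its own y axis runs along the cylinder: +y to the plain flat base, -y to the lid, whose black knob (21 mm in diameter) stands out 20 mm more. It may be turned about its own axis.
- canister_base (a point): Centre of the canister's flat base, 80 mm along +y from canister_center.
- rest: Fixed wooden rest under the canister, 75 x 150 mm; origin at the centre of its underside, y along the canister. Two V blocks at y = -55 and +55 mm, 12 mm thick, 37 mm out to either side, lower than the canister's axis; between them only the base board (top 9 mm above the counter), so fingers fit there.
- groove (a point): Fixed labelling cradle: point on the axis that the canister takes when settled in the groove, half-way between two wooden 90-degree V blocks; 65 mm above the counter. Own y: along the level groove towards the orange stop. Blocks at y = -55 and +55 mm, 12 mm thick, 37 mm out to either side, up to 5 mm below the axis. Between them fingers can reach down and travel (base plate 49 mm below the axis).
- cradle: The whole cradle, same axes as groove; origin on the counter below it. Grey base plate 150 x 270 mm, 16 mm thick. The keeper's pivot post (18 mm in diameter, up to 104 mm above the counter) stands at x = 55, y = -55 mm. A canister with only its weight on the V blocks drags with about 1 to 3 N; side or down load from a gripper adds to that.
- stop_mid (a point): Point on the groove axis, 82 mm towards the stop from groove: the middle of the stop's range, not the stop itself. Orange stop (fence_c0, its centre): plate on the axis, 50 wide, 52 tall, 10 mm thick. Its face to the canister is set anew each time within 12 mm of this point and is not reported: find it by touch or sight. Friction holds it; it slips at about 20 N, a slow push of 5 to 10 N is safe.
- keeper (a joint): Angle of the keeper, a flat steel arm turning level on the pivot post: 0 = fully across over the canister, pointing to the cradle's -x, at its end stop; grows counter-clockwise seen from above (1.57: to the cradle's -y, clear of the groove) up to 2.3. Starts at 1.55 to 2.1, stays where left; 1 to 2 N at the knob turns it. Arm 96 to 104 mm above the counter, 4 mm clear of a settled canister.
- keeper_hinge (a point): Point on the keeper's pivot axis, at the height of the middle of the red knob.
- keeper_knob (a point): Middle of the red round upright knob at the keeper's end: 20 mm in diameter, 30 mm tall, 127 mm above the counter; 75 mm from the pivot axis; its underside is 8 mm above the arm. To be pinched from above or pushed.
- stand0: Standing cream canister without green band, 54 mm in diameter, 160 mm tall plus a 20 mm black knob; origin at the centre of its underside, z up. To be left standing.
- stand1: Another standing canister, the same.
- stand2: Another standing canister, the same.
Things that resemble listed ones, but are neither listed nor needed, are in the scene too. Leave any pink look-alike of the part that bears canister_center alone.

How it is judged:
On the way:
1. the canister, still held, lies in the groove with its base against the stop (contact force between the fingers and canister above 0.3 N and contact force between canister and cradle above 0.3 N and z of canister_center in the frame of groove below 0.002 m and distance between canister_base and fence_c0 below 0.007 m and value of joint keeper above 0.8 rad), for 0.2 s.
At the end, for the whole second after the job is handed in: The canister lies at rest in the groove (within 2 mm of its settled height, within 0.05 rad of the groove's direction), its base no more than 2 mm from the orange stop, the stop within 3 mm of where it was set, and the keeper is within 0.12 rad of fully across; the canister is released (distance between canister_base and fence_c0 below 0.007 m and distance of fence_c0 from where it was at the start of the episode below 0.003 m and z of canister_center in the frame of groove below 0.002 m and angle between the y axis of canister_center and the y axis of groove, either way round below 0.05 rad and value of joint keeper below 0.12 rad and linear speed of canister below 0.01 m/s and contact force between the fingers and canister below 0.05 N); the robot touches nothing.
It fails at once if a standing canister is knocked over (angle between any of stand0, stand1, stand2's own z axis and vertical above 0.5 rad).
It also fails if it takes over 70 s, if anything falls off the work surface, if the arm or the gripper's body presses on something with over 40 N, if the wrist force passes 120 N, or if a joint passes its speed limit or range.

## Robot

A 6-joint arm with a two-finger parallel gripper is mounted at the origin on the work surface. World frame = base frame: x ahead of the robot, y to its left, z up, the work surface at z = 0. Lengths are in m, angles in rad, forces in N, time in s.
With the tool pointing down it reaches from about 0.375 to 0.975 m from the base axis. Payload 3.8 kg.
Tool frame: the origin (TCP) lies at the very end of the fingers, on their centre line; the grasp point (between the pads) lies 19 mm behind it; z points along the fingers, y is the line along which they close (so a half turn about z gives the same grasp; the last joint's range is limited). The gripper opens to 85 mm and grips with 20 to 120 N. Pads are 22 mm wide; open, the fingers measure 114 mm over their backs; the gripper's body (76 mm by 85 mm) begins 54 mm behind the grasp point. The pads swing forward as they close: fully open they stand 13 mm farther back than shut.
Start: joints at [-1.243, 0.264, 1.604, -0, 1.274, -0.037], TCP at [0.241, -0.631, 0.231] pointing down, gripper open.
Joint ranges: [-2.63, 2.63], [-0.94, 2.18], [0.31, 2.57], [-1.31, 4.45], [0, 2.66], [-2.55, 2.55]. Speed limits (rad/s): [2.57, 2.57, 3.14, 3.14, 3.14, 3.14].

## Interface

Orientations are given as a rotation vector (axis times angle).
In Python, from workcell import monitor, viewer, workorder gives the robot as it stands.
- The arm moves only by the tool jog_arm, never from a script. Its argument "commands" is a list of rows, each an object with "travel": the shift along the tool's x, y, z in mm, a list of three; "rot": the turn, a rotation vector about the tool's x, y, z in degrees, a list of three; "claw": the closure in counts, from 0 (fully open) to 255 (shut). A call has exactly 5 rows; each row shifts and turns the commanded pose from where the row before left it, along the tool's axes as they then stand; what a row does not reach is not made up. A row lasts 1/10 s, in which the tool goes at most 50 mm and 8.59 degrees, less where a joint would pass 70% of its speed; a pose out of reach is approached as far as the arm can. A call is refused whole if a number of a shift passes 50 or a number of a turn 8.59, either way. A call with a gripper value outside its range is refused whole. The fingers move at their own pace and stop on an object; "force" is the grip in N (left out, the last holds). Time passes only in rows, so rows that do not move let the fingers close, or fill a call up. It gives the time, the measured TCP pose, the force, the opening and the grip force at its end, in the units of the state.
- monitor.read_state(): the state, without advancing time (a new reading comes with each control period).
- viewer.read_camera(name): name is "scene" or "top"; returns a dict with "color" (420x560x3 uint8, blue, green, red), "camera_matrix" (3x3 intrinsics, pixels), "R" (3x3) and "t" (3): a world point X has camera coordinates R X + t. Camera axes: x right, y down, z forward; pixel columns grow to the right and rows downward; lengths in m; the calibration is good to about 2 mm. A picture is of the moment at which its call begins. There is no depth.
- workorder.finish_job(): hands the job in; it is judged then, once.
The state is a dict: "time": time; "q": joint angles; "joint_vel": joint speeds; "joint_torque": joint torques, N m; "tool_pos": TCP position; "tcp_rot": TCP orientation; "wrist_force": force on the tool from outside, world axes, zero at the start; "torque": the same for the moment, N m; "width": opening from 0.0 (shut) to 1.0 (fully open); "grip_force": force on a finger pad.
Only numpy, scipy, OpenCV 4.12 (cv2) and the standard library are available. Lean on these libraries where they do the work, as an engineer would, in place of code of your own. Each camera call takes 0.05 s, during which the arm holds its last target. There are 200 camera calls.

## Working session

There is one attempt and no reset: what is moved stays moved. The work goes in short steps, Python scripts to look and compute and a tool call to move; the robot and the scene stay as the last step left them, time stands still between calls to the robot, and variables do not carry over. Pictures are saved under pics/ and viewed, at most 10 in all, crops included, and the job is handed in when it is done.

Besides the shell and the picture viewer there is one more tool, called as name(argument=value, ...), one argument or row to a line, values as JSON. jog_arm: Moves the arm, as the interface text tells. Its arguments: {"type":"object","properties":{"commands":{"type":"array","items":{"type":"object","properties":{"travel":{"type":"array","items":{"type":"number"}},"rot":{"type":"array","items":{"type":"number"}},"claw":{"type":"number"}}}},"force":{"type":"number"}},"required":["commands"]}

```bash
mkdir -p pics; cat > h.py <<'E'
import numpy as np,cv2
from workcell import monitor,viewer,workorder
def cam(n):
    c=viewer.read_camera(n); return c
def ray(c,u,v,z):
    K,R,t=map(np.array,(c["camera_matrix"],c["R"],c["t"]))
    d=R.T@np.linalg.solve(K,[u,v,1.]); o=-R.T@t
    return o+d*(z-o[2])/d[2]
def proj(c,X):
    p=np.array(c["camera_matrix"])@(np.array(c["R"])@X+np.array(c["t"])); return p[:2]/p[2]
E
python3 - <<'E'
from h import *
for n in("top","scene"):
    c=cam(n); cv2.imwrite(f"pics/{n}0.png",c["color"]); print(n,np.round(-np.array(c["R"]).T@c["t"],3)); np.save(n+".npy",c,allow_pickle=True)
s=monitor.read_state(); print(s)
E
```

```text
top [ 0.181 -0.023  1.686]
scene [ 1.051 -0.848  0.928]
{'time': 0.1, 'q': array([-1.24290957e+00,  2.64744737e-01,  1.60525894e+00,  1.92043614e-05,
        1.27369320e+00, -3.68855901e-02]), 'joint_vel': array([ 0.00141914, -0.00105399, -0.00270368, -0.00057399,  0.00160502,
       -0.00060471]), 'joint_torque': array([ 6.84296065e-04, -5.16705787e+01, -3.68589628e+01,  2.10026155e-05,
        6.33012285e-03,  3.32139564e-05]), 'tool_pos': array([ 0.24059502, -0.62994968,  0.23002981]), 'tcp_rot': array([-3.08743674e+00, -5.69424837e-01,  4.50399738e-04]), 'wrist_force': array([0.06241244, 0.01586101, 0.06519185]), 'torque': array([-0.00101179,  0.02703919, -0.01391608]), 'grip_force': 0.0, 'width': 0.9975460188490537}
```

View pics/top0.png

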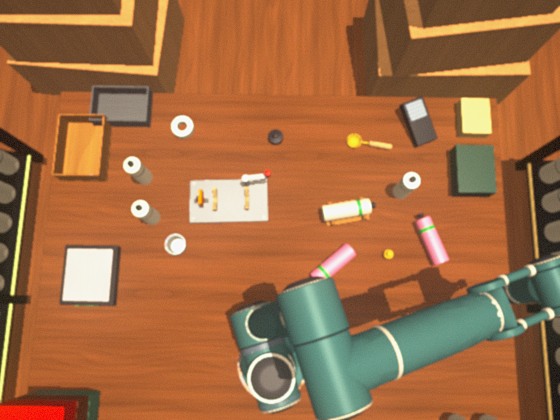

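View pics/scene0.png

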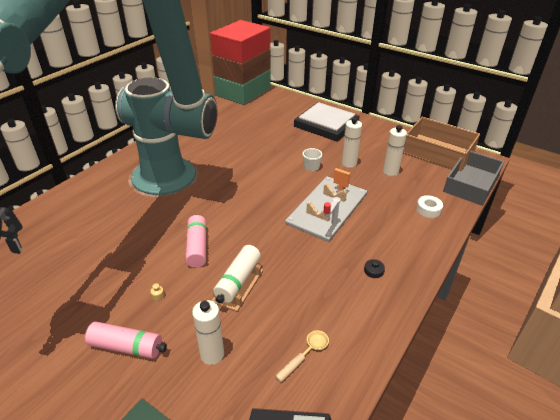

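Top: robot base is at the bottom, image up = +x, image left = +y. The canister is at about (347,210) with its lid to the right. The cradle is at (229,201), stop at its left end (200,198), red knob at (267,174). So the canister needs hardly any turning.

```bash
cat > m.py <<'E'
from h import *
T=np.load("top.npy",allow_pickle=True).item(); S=np.load("scene.npy",allow_pickle=True).item()
def mask(c,lo,hi,box):
    h=cv2.cvtColor(c["color"],cv2.COLOR_BGR2HSV); m=cv2.inRange(h,np.array(lo),np.array(hi))
    k=np.zeros_like(m); x0,y0,x1,y1=box; k[y0:y1,x0:x1]=m[y0:y1,x0:x1]; return k
def big(m):
    cs,_=cv2.findContours(m,cv2.RETR_EXTERNAL,cv2.CHAIN_APPROX_NONE)
    return [(cv2.contourArea(k),cv2.minAreaRect(k)) for k in sorted(cs,key=cv2.contourArea)[::-1][:2]]
def cen(m): M=cv2.moments(m,True); return M["m10"]/M["m00"],M["m01"]/M["m00"],M["m00"]
def tri(a,b):
    P=[np.array(c["camera_matrix"])@np.c_[c["R"],c["t"]] for c in(T,S)]
    X=cv2.triangulatePoints(P[0],P[1],np.array(a[:2],float),np.array(b[:2],float)).ravel(); return X[:3]/X[3]
if __name__=="__main__":
    f=lambda x:np.round(x,4)
    can=(0,0,150),(60,75,255); gr=(40,100,60),(85,255,255); red=(0,190,100),(5,255,255); org=(6,200,150),(13,255,255); grey=(0,0,110),(179,45,255)
    m=mask(T,*can,(315,190,385,235)); b=big(m); print("can",b); 
    bx=cv2.boxPoints(b[0][1]); print(f([ray(T,*p,.048) for p in bx]))
    g=mask(T,*gr,(315,190,385,235)); print("band",cen(g),f(ray(T,*cen(g)[:2],.07)))
    gs=mask(S,*gr,(205,235,270,310)); print("bandS",cen(gs), f(tri(cen(g),cen(gs))))
    for n,bt,bs in(("red",(255,160,280,185),(315,195,335,220)),):
        a=cen(mask(T,*red,bt)); s=cen(mask(S,*red,bs)); print(n,a,s,f(tri(a,s)),f(ray(T,*a[:2],.13)))
    a=mask(T,*org,(190,185,210,212)); print("org",cen(a),big(a)[0],f(ray(T,*cen(a)[:2],.08)))
    a=mask(S,*org,(325,160,360,195)); print("orgS",cen(a),big(a)[0])
    a=mask(T,*grey,(180,170,280,230)); b=big(a); print("plate",b); bx=cv2.boxPoints(b[0][1]); print(f([ray(T,*p,.016) for p in bx]))
    crop=lambda c,x0,y0,x1,y1,k:cv2.resize(c["color"][y0:y1,x0:x1],None,fx=k,fy=k,interpolation=cv2.INTER_CUBIC)
    A=crop(T,185,170,385,235,4); B=np.hstack([crop(S,285,160,375,240,4),crop(S,200,230,290,310,4)])
    B=np.hstack([B,np.zeros((B.shape[0],A.shape[1]-B.shape[1],3),np.uint8)]) if B.shape[1]<A.shape[1] else B
    cv2.imwrite("pics/crop.png",np.vstack([A,B]))
E
python3 m.py
```

```text
can [(432.5, ((340.4729919433594, 209.8378448486328), (13.64511489868164, 35.83898162841797), 80.53767395019531)), (108.5, ((366.0, 206.0), (14.0, 10.0), 90.0))]
[[ 0.5239 -0.1547  0.048 ]
 [ 0.5463 -0.2753  0.048 ]
 [ 0.4997 -0.2822  0.048 ]
 [ 0.4775 -0.1623  0.048 ]]
band (359.225, 206.95, 40.0) [ 0.5182 -0.2789  0.07  ]
bandS (232.70422535211267, 279.98591549295776, 71.0) [ 0.5237 -0.2775  0.0596]
red (266.2307692307692, 172.30769230769232, 13.0) (328.0, 211.0, 1.0) [0.6196 0.0329 0.1152] [0.617  0.0334 0.13  ]
org (202.0, 199.5, 2.0) (0.0, ((202.0, 199.5), (1.0, 0.0), -90.0)) [0.5335 0.2481 0.08  ]Traceback (most recent call last):
  File "m.py", line 23, in <module>
    a=mask(S,*org,(325,160,360,195)); print("orgS",cen(a),big(a)[0])
                                                   ~~~^^^
  File "m.py", line 9, in cen
    def cen(m): M=cv2.moments(m,True); return M["m10"]/M["m00"],M["m01"]/M["m00"],M["m00"]
                                              ~~~~~~~~^~~~~~~~~
ZeroDivisionError: float division by zero
```

```bash
sed -i 's/org=(6,200,150),(13,255,255)/org=(3,170,120),(14,255,255)/; s/grey=(0,0,110),(179,45,255)/grey=(0,0,90),(179,50,255)/; s/red=(0,190,100),(5,255,255)/red=(0,200,90),(4,255,255)/' m.py; sed -i 's/^def cen.*/def cen(m): M=cv2.moments(m,True); z=M["m00"]+1e-9; return M["m10"]\/z,M["m01"]\/z,z/; s/big(a)\[0\]/big(a)/g' m.py
python3 m.py
```

```text
can [(432.5, ((340.4729919433594, 209.8378448486328), (13.64511489868164, 35.83898162841797), 80.53767395019531)), (108.5, ((366.0, 206.0), (14.0, 10.0), 90.0))]
[[ 0.5239 -0.1547  0.048 ]
 [ 0.5463 -0.2753  0.048 ]
 [ 0.4997 -0.2822  0.048 ]
 [ 0.4775 -0.1623  0.048 ]]
band (359.2249999910194, 206.94999999482627, 40.000000001) [ 0.5182 -0.2789  0.07  ]
bandS (232.70422534883514, 279.98591548901425, 71.000000001) [ 0.5237 -0.2775  0.0596]
red (265.3333332448889, 172.99999994233332, 3.000000001) (0.0, 0.0, 1e-09) [ 0.3502 -0.2305  0.8333] [0.6146 0.0363 0.13  ]
org (201.7499999831875, 199.83333331668055, 12.000000001) [(1.5, ((201.9412078857422, 200.23532104492188), (1.9402848482131958, 8.246211051940918), 14.03624439239502)), (0.0, ((202.0, 194.0), (0.0, 0.0), 0.0))] [0.5323 0.2488 0.08  ]
orgS (341.08866994905867, 179.0049261074926, 203.000000001) [(174.5, ((340.2000427246094, 180.40000915527344), (16.443843841552734, 16.443843841552734), 18.434947967529297))]
plate [(3127.5, ((228.06271362304688, 197.75994873046875), (46.14717483520508, 77.16189575195312), 88.69805145263672))]
[[0.6329 0.3087 0.016 ]
 [0.6434 0.0379 0.016 ]
 [0.4788 0.0307 0.016 ]
 [0.4686 0.2965 0.016 ]]
```

View pics/crop.png

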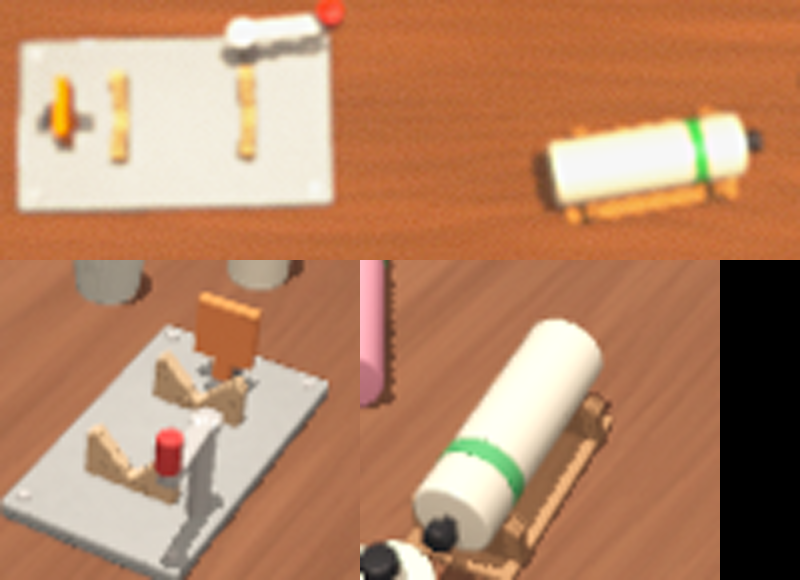

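The crop shows the canister ends at crop x≈552 (base) and 746 (lid), the V blocks at x≈119 and 247, the stop at x≈62, the keeper pivot at (240,32) and the knob at (330,12).

```bash
python3 - <<'E'
from m import *
from scipy.spatial.transform import Rotation as Ro
f=lambda x:np.round(x,4)
w=lambda x,y,z:ray(T,185+(x+.5)/4-.5,170+(y+.5)/4-.5,z)
b,l=w(552,175,.048),w(746,143,.048); print("base",f(b),"lid",f(l),"len",np.linalg.norm(b-l)); c=(b+l)/2; d=b-l; print("can c",f(c),"yaw from +y",np.degrees(np.arctan2(-d[0],d[1])))
p,q=w(119.5,117,.06),w(247,112.5,.06); d=p-q; print("blocks",f(p),f(q),"groove",f((p+q)/2),"len",np.linalg.norm(d),"yaw",np.degrees(np.arctan2(-d[0],d[1])))
P=[w(20,42,.016),w(331,37,.016),w(332,203,.016),w(18,211,.016)];print("plate",f(P),f(np.mean(P,0)))
d=P[0]+P[3]-P[1]-P[2];print("plate yaw",np.degrees(np.arctan2(-d[0],d[1])))
print("stop top edge",f(w(62,110,.091)),"pivot",f(w(240,32,.104)),"knob",f(w(330,12,.142)))
s=monitor.read_state(); print(f(Ro.from_rotvec(s["tcp_rot"]).as_matrix()),s["tool_pos"])
E
```

```text
base [ 0.4986 -0.1579  0.048 ] lid [ 0.5289 -0.323   0.048 ] len 0.1678104563319316
can c [ 0.5137 -0.2405  0.048 ] yaw from +y 10.38954241551759
blocks [0.5407 0.2092 0.06  ] [0.5463 0.1014 0.06  ] groove [0.5435 0.1553 0.06  ] len 0.10798949784057531 yaw 2.9522786406907446
plate [[0.6164 0.3055 0.016 ]
 [0.6251 0.0331 0.016 ]
 [0.4773 0.0291 0.016 ]
 [0.4662 0.2994 0.016 ]] [0.5462 0.1668 0.016 ]
plate yaw 2.095529323410913
stop top edge [0.5391 0.2528 0.091 ] pivot [0.6048 0.1058 0.104 ] knob [0.6126 0.0301 0.142 ]
[[ 9.342e-01  3.567e-01 -7.000e-04]
 [ 3.567e-01 -9.342e-01  2.000e-03]
 [ 1.000e-04 -2.100e-03 -1.000e+00]] [ 0.24059502 -0.62994968  0.23002981]
```

jog_arm(
  commands=[
    {"travel": [0,0,0],"rot": [0,0,-8],"claw": 0},
    {"travel": [0,0,0],"rot": [0,0,-8],"claw": 0},
    {"travel": [0,0,0],"rot": [0,0,-8],"claw": 0},
    {"travel": [0,0,0],"rot": [0,0,-8],"claw": 0},
    {"travel": [0,0,0],"rot": [0,0,-8],"claw": 0},
  ],
  force=30,
)

```text
time: 0.6
tool_pos: [0.2407, -0.6302, 0.2305]
tcp_rot: [-2.703, -1.599, -0.001]
wrist_force: [0.1, 0.3, 0.1]
width: 1.001
grip_force: 0.0
```

jog_arm(
  commands=[
    {"travel": [0,0,0],"rot": [0,0,-8],"claw": 0},
    {"travel": [0,0,0],"rot": [0,0,-8],"claw": 0},
    {"travel": [0,0,0],"rot": [0,0,-8],"claw": 0},
    {"travel": [0,0,0],"rot": [0,0,-8],"claw": 0},
    {"travel": [0,0,0],"rot": [0,0,-7.5],"claw": 0},
  ],
)

```text
time: 1.1
tool_pos: [0.2406, -0.6301, 0.2305]
tcp_rot: [-2.003, -2.418, -0.001]
wrist_force: [-0.4, -0.1, 0.4]
width: 1.0
grip_force: 0.0
```

```bash
cat > go.py <<'E'
# go.py x y z yaw(of tool x): distance to go in the tool axes (mm, deg)
from h import *; import sys
from scipy.spatial.transform import Rotation as Ro
s=monitor.read_state(); M=Ro.from_rotvec(s["tcp_rot"]); p=s["tool_pos"]
print("t",round(s["time"],2),"pos",np.round(p,4),"yaw",np.round(np.degrees(np.arctan2(M.as_matrix()[1,0],M.as_matrix()[0,0])),2),"tilt z",np.round(M.as_matrix()[:,2],4),"F",np.round(s["wrist_force"],2),"q",np.round(s["q"],2),"w",round(s["width"],3),"g",round(s["grip_force"],2))
if len(sys.argv)>4:
    x,y,z,a=map(float,sys.argv[1:5]); a=np.radians(a)
    G=Ro.from_matrix(np.array([[np.cos(a),np.sin(a),0],[np.sin(a),-np.cos(a),0],[0,0,-1]]))
    print("tool shift mm",np.round(1e3*M.inv().apply(np.array([x,y,z])-p),1),"turn deg",np.round(np.degrees((M.inv()*G).as_rotvec()),2))
E
python3 go.py 0.514 -0.2405 0.15 100.4
```

```text
t 1.1 pos [ 0.2406 -0.6301  0.2305] yaw 100.72 tilt z [-5.0e-04  1.3e-03 -1.0e+00] F [-0.4  -0.05  0.37] q [-1.24  0.26  1.6  -0.    1.27 -1.43] w 1.0 g 0.0
tool shift mm [331.9 341.1  80.8] turn deg [-0.01 -0.08  0.32]
```

jog_arm(
  commands=[
    {"travel": [22,22.7,0],"rot": [0,0,0],"claw": 0},
    {"travel": [22,22.7,0],"rot": [0,0,0],"claw": 0},
    {"travel": [22,22.7,0],"rot": [0,0,0],"claw": 0},
    {"travel": [22,22.7,0],"rot": [0,0,0],"claw": 0},
    {"travel": [22,22.7,0],"rot": [0,0,0],"claw": 0},
  ],
)

```text
time: 1.6
tool_pos: [0.3329, -0.5005, 0.2306]
tcp_rot: [-2.011, -2.413, -0.001]
wrist_force: [0.3, 0.1, 0.6]
width: 1.001
grip_force: 0.0
```

jog_arm(
  commands=[
    {"travel": [22,22.7,0],"rot": [0,0,0],"claw": 0},
    {"travel": [22,22.7,0],"rot": [0,0,0],"claw": 0},
    {"travel": [22,22.7,0],"rot": [0,0,0],"claw": 0},
    {"travel": [22,22.7,0],"rot": [0,0,0],"claw": 0},
    {"travel": [22,22.7,0],"rot": [0,0,0],"claw": 0},
  ],
)

```text
time: 2.1
tool_pos: [0.4247, -0.3718, 0.2308]
tcp_rot: [-2.01, -2.413, -0.0]
wrist_force: [0.4, -0.7, -0.7]
width: 1.002
grip_force: 0.0
```

jog_arm(
  commands=[
    {"travel": [22,22.7,20],"rot": [0,0,0],"claw": 0},
    {"travel": [22,22.7,20],"rot": [0,0,0],"claw": 0},
    {"travel": [22,22.7,20],"rot": [0,0,0],"claw": 0},
    {"travel": [22,22.7,20],"rot": [0,0,0],"claw": 0},
    {"travel": [22,22.7,0],"rot": [0,0,0],"claw": 0},
  ],
)

```text
time: 2.6
tool_pos: [0.514, -0.2419, 0.1471]
tcp_rot: [-2.006, -2.408, 0.002]
wrist_force: [0.1, -0.7, 0.2]
width: 1.001
grip_force: 0.0
```

```bash
python3 - <<'E'
from h import *
for n,b in(("top",(300,170,400,260)),("scene",(180,190,300,310))):
    c=cam(n)["color"][b[1]:b[3],b[0]:b[2]]; cv2.imwrite(f"pics/g_{n}.png",cv2.resize(c,(400,400),interpolation=2))
cv2.imwrite("pics/g.png",np.hstack([cv2.imread("pics/g_top.png"),cv2.imread("pics/g_scene.png")]))
E
python3 go.py 0.514 -0.2405 0.029 100.4
```

```text
t 2.7 pos [ 0.5169 -0.2412  0.1496] yaw 100.6 tilt z [-0.0018  0.0024 -1.    ] F [-0.08 -0.58  0.45] q [-0.48  0.13  1.91  0.    1.1  -0.67] w 0.999 g 0.0
tool shift mm [  0.9  -2.5 120.7] turn deg [-0.08 -0.16  0.2 ]
```

View pics/g.png

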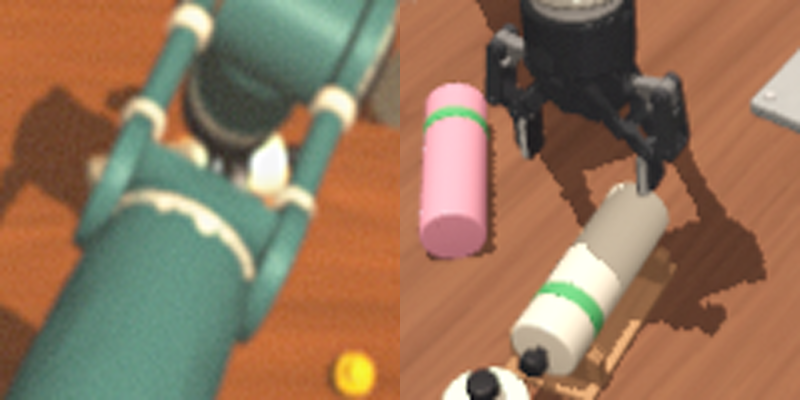

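The scene view shows the open gripper right above the canister, with its fingers either side. The pink look-alike is clear.

jog_arm(
  commands=[
    {"travel": [0,0,15],"rot": [0,0,0],"claw": 0},
    {"travel": [0,0,15],"rot": [0,0,0],"claw": 0},
    {"travel": [0,0,15],"rot": [0,0,0],"claw": 0},
    {"travel": [0,0,5],"rot": [0,0,0],"claw": 0},
    {"travel": [0,0,0],"rot": [0,0,0],"claw": 0},
  ],
)

```text
time: 3.2
tool_pos: [0.5145, -0.2445, 0.0993]
tcp_rot: [-2.01, -2.41, 0.001]
wrist_force: [-1.1, 1.1, -0.4]
width: 1.001
grip_force: 0.0
```

```bash
python3 go.py 0.514 -0.2405 0.029 100.4; python3 - <<'E'
from m import *
# scene check: canister end outline centres at axis height
for X in([.5137,-.2405,.048],[.4993,-.1618,.048],[.5281,-.3192,.048]): print(np.round(proj(S,np.array(X)),1),np.round(proj(T,np.array(X)),1))
E
```

```text
t 3.2 pos [ 0.5145 -0.2445  0.0993] yaw 100.33 tilt z [-0.0032  0.0017 -1.    ] F [-1.07  1.1  -0.45] q [-0.49  0.19  1.96 -0.    1.   -0.67] w 1.001 g 0.0
tool shift mm [ 3.9  0.5 70.3] turn deg [-0.16 -0.13 -0.07]
[237.1 272.6] [346.9 209.4]
[251.2 252.2] [323.8 213.2]
[221.5 295. ] [370.  205.6]
```

jog_arm(
  commands=[
    {"travel": [0,0,14],"rot": [0,0,0],"claw": 0},
    {"travel": [2,0,14],"rot": [0,0,0],"claw": 0},
    {"travel": [0,0,14],"rot": [0,0,0],"claw": 0},
    {"travel": [0,0,14],"rot": [0,0,0],"claw": 0},
    {"travel": [0,0,13],"rot": [0,0,0],"claw": 0},
  ],
)

```text
time: 3.7
tool_pos: [0.5153, -0.2422, 0.0306]
tcp_rot: [-2.01, -2.413, 0.0]
wrist_force: [-0.6, 0.6, 0.1]
width: 1.002
grip_force: 0.0
```

jog_arm(
  commands=[
    {"travel": [0,0,0],"rot": [0,0,0],"claw": 0},
    {"travel": [0,0,0],"rot": [0,0,0],"claw": 0},
    {"travel": [0,0,0],"rot": [0,0,0],"claw": 40},
    {"travel": [0,0,0],"rot": [0,0,0],"claw": 50},
    {"travel": [0,0,0],"rot": [0,0,0],"claw": 60},
  ],
)

```text
time: 4.2
tool_pos: [0.5164, -0.2428, 0.0331]
tcp_rot: [2.01, 2.413, 0.0]
wrist_force: [-0.5, -0.2, -0.1]
width: 0.762
grip_force: 0.0
```

jog_arm(
  commands=[
    {"travel": [0,0,0],"rot": [0,0,0],"claw": 70},
    {"travel": [0,0,0],"rot": [0,0,0],"claw": 75},
    {"travel": [0,0,0],"rot": [0,0,0],"claw": 80},
    {"travel": [0,0,0],"rot": [0,0,0],"claw": 85},
    {"travel": [0,0,0],"rot": [0,0,0],"claw": 90},
  ],
)

```text
time: 4.7
tool_pos: [0.514, -0.2427, 0.0321]
tcp_rot: [-2.008, -2.412, 0.003]
wrist_force: [-5.2, -1.9, 5.0]
width: 0.642
grip_force: 3.2
```

```bash
python3 go.py 0.514 -0.2405 0.029 100.4
```

```text
t 4.7 pos [ 0.514  -0.2427  0.0321] yaw 100.44 tilt z [-3.6e-03  2.0e-04 -1.0e+00] F [-5.18 -1.9   5.05] q [-0.48  0.27  2.   -0.    0.87 -0.66] w 0.642 g 3.19
tool shift mm [2.1 0.4 3.1] turn deg [-0.2  -0.05  0.04]
```

jog_arm(
  commands=[
    {"travel": [0,-1,0],"rot": [0,0,0],"claw": 92},
    {"travel": [0,0,0],"rot": [0,0,0],"claw": 95},
    {"travel": [0,0,0],"rot": [0,0,0],"claw": 100},
    {"travel": [0,0,0],"rot": [0,0,0],"claw": 130},
    {"travel": [0,0,0],"rot": [0,0,0],"claw": 160},
  ],
  force=35,
)

```text
time: 5.2
tool_pos: [0.5133, -0.2428, 0.0324]
tcp_rot: [-2.009, -2.412, 0.003]
wrist_force: [-6.3, 0.1, 6.1]
width: 0.617
grip_force: 35.8
```

jog_arm(
  commands=[
    {"travel": [0,0,0],"rot": [0,0,0],"claw": 160},
    {"travel": [0,0,0],"rot": [0,0,0],"claw": 160},
    {"travel": [0,0,0],"rot": [0,0,0],"claw": 160},
    {"travel": [0,0,-3],"rot": [0,0,0],"claw": 160},
    {"travel": [0,0,-7],"rot": [0,0,0],"claw": 160},
  ],
)

```text
time: 5.7
tool_pos: [0.5144, -0.2423, 0.0416]
tcp_rot: [-2.011, -2.412, -0.001]
wrist_force: [0.2, -0.1, -2.3]
width: 0.621
grip_force: 37.0
```

jog_arm(
  commands=[
    {"travel": [0,0,-20],"rot": [0,0,0],"claw": 160},
    {"travel": [0,0,-20],"rot": [0,0,0],"claw": 160},
    {"travel": [0,0,-20],"rot": [0,0,0],"claw": 160},
    {"travel": [0,0,-20],"rot": [0,0,0],"claw": 160},
    {"travel": [0,0,-20],"rot": [0,0,0],"claw": 160},
  ],
)

```text
time: 6.2
tool_pos: [0.5152, -0.2425, 0.1434]
tcp_rot: [2.01, 2.413, 0.001]
wrist_force: [-0.3, 0.8, -2.5]
width: 0.62
grip_force: 37.2
```

```bash
python3 go.py 0.545 0.138 0.15 92.4
```

```text
t 6.2 pos [ 0.5152 -0.2425  0.1434] yaw 100.4 tilt z [ 1.2e-03  1.0e-04 -1.0e+00] F [-0.34  0.85 -2.5 ] q [-0.48  0.14  1.92  0.    1.08 -0.67] w 0.62 g 37.25
tool shift mm [368.9  98.   -6.5] turn deg [0.07 0.   8.  ]
```

jog_arm(
  commands=[
    {"travel": [10,3,-15],"rot": [0,0,0],"claw": 160},
    {"travel": [20,5,-15],"rot": [0,0,0],"claw": 160},
    {"travel": [24,6,-10],"rot": [0,0,0],"claw": 160},
    {"travel": [25,7,0],"rot": [0,0,0],"claw": 160},
    {"travel": [25,7,0],"rot": [0,0,0],"claw": 160},
  ],
)

```text
time: 6.7
tool_pos: [0.524, -0.1337, 0.1831]
tcp_rot: [2.011, 2.413, 0.002]
wrist_force: [-0.1, 0.8, -2.6]
width: 0.618
grip_force: 37.3
```

jog_arm(
  commands=[
    {"travel": [25,7,0],"rot": [0,0,0],"claw": 160},
    {"travel": [25,7,0],"rot": [0,0,0],"claw": 160},
    {"travel": [25,7,0],"rot": [0,0,0],"claw": 160},
    {"travel": [25,7,0],"rot": [0,0,0],"claw": 160},
    {"travel": [25,7,0],"rot": [0,0,0],"claw": 160},
  ],
)

```text
time: 7.2
tool_pos: [0.5352, -0.0041, 0.1823]
tcp_rot: [-2.01, -2.414, -0.001]
wrist_force: [0.4, 0.3, -3.0]
width: 0.618
grip_force: 37.3
```

jog_arm(
  commands=[
    {"travel": [25,7,0],"rot": [0,0,0],"claw": 160},
    {"travel": [25,7,0],"rot": [0,0,0],"claw": 160},
    {"travel": [25,7,0],"rot": [0,0,0],"claw": 160},
    {"travel": [25,7,0],"rot": [0,0,0],"claw": 160},
    {"travel": [20,5,0],"rot": [0,0,0],"claw": 160},
  ],
)

```text
time: 7.7
tool_pos: [0.5458, 0.1203, 0.1823]
tcp_rot: [-2.009, -2.414, -0.001]
wrist_force: [-0.4, 0.3, -2.0]
width: 0.618
grip_force: 37.3
```

jog_arm(
  commands=[
    {"travel": [13,2,0],"rot": [0,0,2],"claw": 160},
    {"travel": [6,0,0],"rot": [0,0,3],"claw": 160},
    {"travel": [0,0,0],"rot": [0,0,3],"claw": 160},
    {"travel": [0,0,0],"rot": [0,0,0],"claw": 160},
    {"travel": [0,0,0],"rot": [0,0,0],"claw": 160},
  ],
)

```text
time: 8.2
tool_pos: [0.5446, 0.1375, 0.1822]
tcp_rot: [-2.172, -2.269, -0.0]
wrist_force: [-0.0, -0.3, -1.5]
width: 0.618
grip_force: 37.3
```

```bash
python3 go.py 0.545 0.138 0.12 92.4; python3 - <<'E'
from h import *
for n,b in(("top",(170,130,290,230)),("scene",(260,110,390,240))):
    c=cam(n)["color"][b[1]:b[3],b[0]:b[2]]; cv2.imwrite(f"pics/h_{n}.png",cv2.resize(c,(400,400),interpolation=2))
cv2.imwrite("pics/h.png",np.hstack([cv2.imread("pics/h_top.png"),cv2.imread("pics/h_scene.png")]))
E
```

```text
t 8.2 pos [0.5446 0.1375 0.1822] yaw 92.49 tilt z [-2.e-04  3.e-04 -1.e+00] F [-0.03 -0.27 -1.55] q [0.2  0.09 1.9  0.   1.15 0.16] w 0.618 g 37.31
tool shift mm [ 0.5  0.4 62.2] turn deg [-0.01 -0.02  0.09]
```

View pics/h.png

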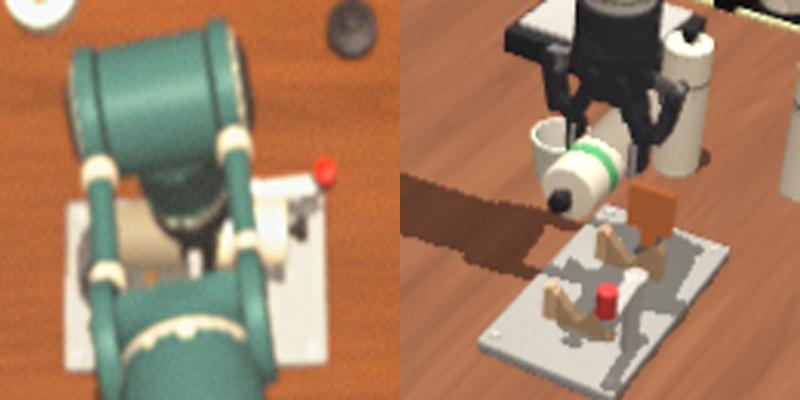

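The canister hangs level over the cradle, lid toward the keeper and base toward the stop. The keeper is clear.

jog_arm(
  commands=[
    {"travel": [0,0,20],"rot": [0,0,0],"claw": 160},
    {"travel": [0,0,25],"rot": [0,0,0],"claw": 160},
    {"travel": [0,0,25],"rot": [0,0,0],"claw": 160},
    {"travel": [0,0,20],"rot": [0,0,0],"claw": 160},
    {"travel": [0,0,10],"rot": [0,0,0],"claw": 160},
  ],
)

```text
time: 8.8
tool_pos: [0.5434, 0.1364, 0.0801]
tcp_rot: [-2.173, -2.266, 0.004]
wrist_force: [0.1, -0.5, -2.5]
width: 0.617
grip_force: 37.3
```

jog_arm(
  commands=[
    {"travel": [0,0,7],"rot": [0,0,0],"claw": 160},
    {"travel": [0,0,5],"rot": [0,0,0],"claw": 160},
    {"travel": [0,0,5],"rot": [0,0,0],"claw": 160},
    {"travel": [0,0,3],"rot": [0,0,0],"claw": 160},
    {"travel": [0,0,2],"rot": [0,0,0],"claw": 160},
  ],
)

```text
time: 9.3
tool_pos: [0.5453, 0.137, 0.0606]
tcp_rot: [2.174, 2.267, 0.001]
wrist_force: [-0.5, 0.2, -2.0]
width: 0.619
grip_force: 37.3
```

```bash
python3 go.py 0.545 0.138 0.0494 92.4
```

```text
t 9.3 pos [0.5453 0.137  0.0606] yaw 92.41 tilt z [ 8.e-04  2.e-04 -1.e+00] F [-0.51  0.19 -1.97] q [0.2  0.22 2.   0.   0.92 0.16] w 0.619 g 37.31
tool shift mm [ 1.  -0.3 11.2] turn deg [ 0.05 -0.01  0.01]
```

jog_arm(
  commands=[
    {"travel": [0,0,2],"rot": [0,0,0],"claw": 160},
    {"travel": [0,0,2],"rot": [0,0,0],"claw": 160},
    {"travel": [0,0,2],"rot": [0,0,0],"claw": 160},
    {"travel": [0,0,1],"rot": [0,0,0],"claw": 160},
    {"travel": [0,0,0],"rot": [0,0,0],"claw": 160},
  ],
)

```text
time: 9.8
tool_pos: [0.5448, 0.1369, 0.0531]
tcp_rot: [-2.174, -2.267, 0.0]
wrist_force: [1.3, 0.1, -2.7]
width: 0.622
grip_force: 37.3
```

jog_arm(
  commands=[
    {"travel": [0,0,1],"rot": [0,0,0],"claw": 160},
    {"travel": [0,0,0.5],"rot": [0,0,0],"claw": 160},
    {"travel": [0,0,0.5],"rot": [0,0,0],"claw": 160},
    {"travel": [0,0,0],"rot": [0,0,0],"claw": 160},
    {"travel": [0,0,0],"rot": [0,0,0],"claw": 160},
  ],
)

```text
time: 10.3
tool_pos: [0.5453, 0.137, 0.0515]
tcp_rot: [2.174, 2.267, 0.001]
wrist_force: [1.4, -0.3, -0.6]
width: 0.616
grip_force: 37.3
```

jog_arm(
  commands=[
    {"travel": [0,0.5,0.5],"rot": [0,0,0],"claw": 160},
    {"travel": [0,0.5,0],"rot": [0,0,0],"claw": 160},
    {"travel": [0,0,0],"rot": [0,0,0],"claw": 160},
    {"travel": [0,0,0],"rot": [0,0,0],"claw": 160},
    {"travel": [0,0,0],"rot": [0,0,0],"claw": 160},
  ],
)

```text
time: 10.8
tool_pos: [0.546, 0.137, 0.0508]
tcp_rot: [2.174, 2.267, 0.0]
wrist_force: [1.2, -0.6, -0.0]
width: 0.621
grip_force: 37.3
```

jog_arm(
  commands=[
    {"travel": [0,0,0.5],"rot": [0,0,0],"claw": 160},
    {"travel": [0,0,0.5],"rot": [0,0,0],"claw": 160},
    {"travel": [0,0,0],"rot": [0,0,0],"claw": 160},
    {"travel": [0,0,0],"rot": [0,0,0],"claw": 160},
    {"travel": [0,0,0],"rot": [0,0,0],"claw": 160},
  ],
)

```text
time: 11.3
tool_pos: [0.5464, 0.1371, 0.0501]
tcp_rot: [2.174, 2.267, 0.001]
wrist_force: [2.1, -1.3, 2.4]
width: 0.624
grip_force: 37.6
```

```bash
python3 go.py 0.545 0.138 0.0494 92.4;  python3 -c "
from h import *
for i in range(8): cam('top'); s=monitor.read_state(); print(np.round(s['wrist_force'],2),np.round(s['torque'],2),np.round(s['tool_pos'],4))"
```

```text
t 11.3 pos [0.5464 0.1371 0.0501] yaw 92.4 tilt z [ 1.e-03  2.e-04 -1.e+00] F [ 2.08 -1.31  2.42] q [ 0.2   0.23  2.   -0.    0.9   0.16] w 0.624 g 37.58
tool shift mm [ 1.  -1.4  0.7] turn deg [ 0.06 -0.01 -0.  ]
[ 1.43 -0.37  2.03] [ 0.02 -0.15 -0.01] [0.5464 0.137  0.0501]
[ 1.66 -0.54  2.16] [ 0.05 -0.26 -0.06] [0.5464 0.137  0.0501]
[ 1.09 -0.47  1.69] [ 0.05 -0.23 -0.01] [0.5464 0.137  0.0501]
[ 1.88 -0.09  1.87] [ 0.07 -0.24 -0.  ] [0.5464 0.137  0.0501]
[1.18 0.19 1.82] [ 0.04 -0.29  0.01] [0.5464 0.137  0.0501]
[2.52 0.28 2.04] [-0.   -0.27 -0.02] [0.5464 0.137  0.0502]
[ 1.9  -0.36  3.46] [ 0.02 -0.25 -0.03] [0.5464 0.137  0.0501]
[ 1.86 -0.02  3.2 ] [ 0.06 -0.26  0.02] [0.5464 0.1371 0.0501]
```

jog_arm(
  commands=[
    {"travel": [0,0.5,0],"rot": [0,0,0],"claw": 160},
    {"travel": [0,0.5,0],"rot": [0,0,0],"claw": 160},
    {"travel": [0,0,0],"rot": [0,0,0],"claw": 160},
    {"travel": [0,0,0],"rot": [0,0,0],"claw": 160},
    {"travel": [0,0,0],"rot": [0,0,0],"claw": 160},
  ],
)

```text
time: 12.2
tool_pos: [0.5468, 0.137, 0.0497]
tcp_rot: [-2.174, -2.267, 0.0]
wrist_force: [0.8, 0.7, 2.7]
width: 0.618
grip_force: 37.7
```

jog_arm(
  commands=[
    {"travel": [0,0,0.5],"rot": [0,0,0],"claw": 160},
    {"travel": [0,0,0],"rot": [0,0,0],"claw": 160},
    {"travel": [0,0,0],"rot": [0,0,0],"claw": 160},
    {"travel": [0,0,0],"rot": [0,0,0],"claw": 160},
    {"travel": [0,0,0],"rot": [0,0,0],"claw": 160},
  ],
)

```text
time: 12.7
tool_pos: [0.5469, 0.1371, 0.0496]
tcp_rot: [-2.175, -2.267, -0.0]
wrist_force: [0.6, 0.2, 5.2]
width: 0.622
grip_force: 38.1
```

```bash
python3 go.py 0.545 0.138 0.0494 92.4;  python3 -c "
from h import *
a=[]
for i in range(8): cam('top'); s=monitor.read_state(); a.append(np.r_[s['wrist_force'],s['torque']])
print(np.round(np.mean(a,0),2))"
```

```text
t 12.7 pos [0.5469 0.1371 0.0496] yaw 92.39 tilt z [-1.e-04  1.e-04 -1.e+00] F [0.61 0.22 5.21] q [0.2  0.24 2.   0.   0.9  0.16] w 0.622 g 38.06
tool shift mm [ 1.  -1.9  0.2] turn deg [-0.   -0.01 -0.01]
[-0.03  0.11  5.4   0.08  0.08 -0.11]
```

jog_arm(
  commands=[
    {"travel": [0,0,-0.4],"rot": [0,0,0],"claw": 160},
    {"travel": [1,0,0],"rot": [0,0,0],"claw": 160},
    {"travel": [2,0,0],"rot": [0,0,0],"claw": 160},
    {"travel": [2,0,0],"rot": [0,0,0],"claw": 160},
    {"travel": [2,0,0],"rot": [0,0,0],"claw": 160},
  ],
)

```text
time: 13.6
tool_pos: [0.5467, 0.1437, 0.0496]
tcp_rot: [2.174, 2.267, -0.001]
wrist_force: [1.9, -4.0, 2.4]
width: 0.621
grip_force: 37.7
```

jog_arm(
  commands=[
    {"travel": [2,0,0],"rot": [0,0,0],"claw": 160},
    {"travel": [2,0,0],"rot": [0,0,0],"claw": 160},
    {"travel": [2,0,0],"rot": [0,0,0],"claw": 160},
    {"travel": [1,0,0],"rot": [0,0,0],"claw": 160},
    {"travel": [0,0,0],"rot": [0,0,0],"claw": 160},
  ],
)

```text
time: 14.1
tool_pos: [0.5464, 0.1514, 0.0497]
tcp_rot: [-2.174, -2.268, -0.001]
wrist_force: [1.5, -2.1, 3.1]
width: 0.623
grip_force: 37.7
```

```bash
python3 go.py; python3 - <<'E'
from h import *
for n,b in(("top",(170,160,270,240)),("scene",(290,130,370,210))):
    c=cam(n)["color"][b[1]:b[3],b[0]:b[2]]; cv2.imwrite(f"pics/s_{n}.png",cv2.resize(c,(400,400),interpolation=2))
cv2.imwrite("pics/s.png",np.hstack([cv2.imread("pics/s_top.png"),cv2.imread("pics/s_scene.png")]))
E
```

```text
t 14.1 pos [0.5464 0.1514 0.0497] yaw 92.41 tilt z [ 2.e-04  4.e-04 -1.e+00] F [ 1.52 -2.08  3.08] q [0.23 0.24 2.   0.   0.9  0.18] w 0.623 g 37.69
```

View pics/s.png

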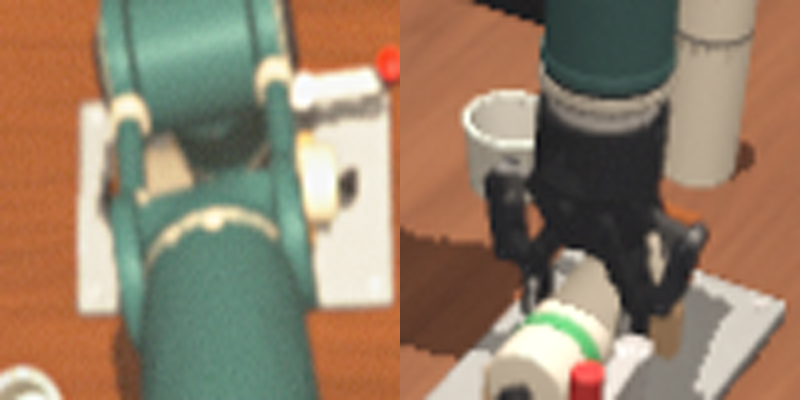

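The canister is seated, lid end visible at the right. The stop is hidden behind the hand, so I'll find it by touch.

jog_arm(
  commands=[
    {"travel": [1,0.3,0],"rot": [0,0,0],"claw": 160},
    {"travel": [1,0,0],"rot": [0,0,0],"claw": 160},
    {"travel": [1,0,0],"rot": [0,0,0],"claw": 160},
    {"travel": [0,0,0],"rot": [0,0,0],"claw": 160},
    {"travel": [0,0,0],"rot": [0,0,0],"claw": 160},
  ],
)

```text
time: 14.7
tool_pos: [0.5465, 0.1539, 0.0497]
tcp_rot: [-2.174, -2.267, 0.0]
wrist_force: [1.8, -4.7, 2.8]
width: 0.619
grip_force: 37.7
```

jog_arm(
  commands=[
    {"travel": [0.5,0,0],"rot": [0,0,0],"claw": 160},
    {"travel": [0.5,0,0],"rot": [0,0,0],"claw": 160},
    {"travel": [0.5,0,0],"rot": [0,0,0],"claw": 160},
    {"travel": [0.5,0,0],"rot": [0,0,0],"claw": 160},
    {"travel": [0,0,0],"rot": [0,0,0],"claw": 160},
  ],
)

```text
time: 15.2
tool_pos: [0.5464, 0.1559, 0.0497]
tcp_rot: [2.174, 2.267, -0.0]
wrist_force: [1.2, -4.4, 3.3]
width: 0.617
grip_force: 37.7
```

jog_arm(
  commands=[
    {"travel": [0,0,-0.3],"rot": [0,0,0],"claw": 160},
    {"travel": [0.7,0.2,0],"rot": [0,0,0],"claw": 160},
    {"travel": [0.7,0,0],"rot": [0,0,0],"claw": 160},
    {"travel": [0.6,0,0],"rot": [0,0,0],"claw": 160},
    {"travel": [0,0,0],"rot": [0,0,0],"claw": 160},
  ],
)

```text
time: 15.7
tool_pos: [0.5463, 0.1583, 0.0498]
tcp_rot: [-2.174, -2.267, 0.0]
wrist_force: [1.0, -3.0, 0.9]
width: 0.622
grip_force: 37.5
```

```bash
python3 go.py
```

```text
t 15.7 pos [0.5463 0.1583 0.0498] yaw 92.41 tilt z [-5.e-04  2.e-04 -1.e+00] F [ 0.98 -2.97  0.91] q [0.24 0.24 1.99 0.   0.9  0.2 ] w 0.622 g 37.55
```

jog_arm(
  commands=[
    {"travel": [0.5,0,0],"rot": [0,0,0],"claw": 160},
    {"travel": [0.5,0,0],"rot": [0,0,0],"claw": 160},
    {"travel": [0.5,0,0],"rot": [0,0,0],"claw": 160},
    {"travel": [0.5,0,0],"rot": [0,0,0],"claw": 160},
    {"travel": [0,0,0],"rot": [0,0,0],"claw": 160},
  ],
)

```text
time: 16.2
tool_pos: [0.5462, 0.1602, 0.0498]
tcp_rot: [-2.174, -2.267, 0.0]
wrist_force: [0.2, -2.3, 0.3]
width: 0.619
grip_force: 37.5
```

```bash
python3 go.py
```

```text
t 16.2 pos [0.5462 0.1602 0.0498] yaw 92.41 tilt z [-5.e-04  2.e-04 -1.e+00] F [ 0.24 -2.3   0.34] q [0.24 0.25 1.99 0.   0.91 0.2 ] w 0.619 g 37.53
```

jog_arm(
  commands=[
    {"travel": [0.5,0,0],"rot": [0,0,0],"claw": 160},
    {"travel": [0.5,0,0],"rot": [0,0,0],"claw": 160},
    {"travel": [0.5,0,0],"rot": [0,0,0],"claw": 160},
    {"travel": [0.5,0,0],"rot": [0,0,0],"claw": 160},
    {"travel": [0,0,0],"rot": [0,0,0],"claw": 160},
  ],
)

```text
time: 16.7
tool_pos: [0.5462, 0.1622, 0.0498]
tcp_rot: [-2.174, -2.267, 0.0]
wrist_force: [0.3, -0.3, -0.3]
width: 0.62
grip_force: 37.5
```

```bash
python3 go.py
```

```text
t 16.7 pos [0.5462 0.1622 0.0498] yaw 92.4 tilt z [-5.e-04  1.e-04 -1.e+00] F [ 0.33 -0.3  -0.34] q [0.24 0.25 1.99 0.   0.91 0.2 ] w 0.62 g 37.47
```

jog_arm(
  commands=[
    {"travel": [0.5,0,0.1],"rot": [0,0,0],"claw": 160},
    {"travel": [0.5,0,0.1],"rot": [0,0,0],"claw": 160},
    {"travel": [0.5,0,0],"rot": [0,0,0],"claw": 160},
    {"travel": [0.5,0,0],"rot": [0,0,0],"claw": 160},
    {"travel": [0,0,0],"rot": [0,0,0],"claw": 160},
  ],
)

```text
time: 17.2
tool_pos: [0.5463, 0.1641, 0.0498]
tcp_rot: [-2.174, -2.267, 0.0]
wrist_force: [-0.8, -2.1, 0.1]
width: 0.619
grip_force: 37.5
```

```bash
python3 go.py
```

```text
t 17.2 pos [0.5463 0.1641 0.0498] yaw 92.4 tilt z [-1.e-04  0.e+00 -1.e+00] F [-0.83 -2.1   0.11] q [0.25 0.25 1.99 0.   0.91 0.21] w 0.619 g 37.45
```

jog_arm(
  commands=[
    {"travel": [0.5,0,0],"rot": [0,0,0],"claw": 160},
    {"travel": [0.5,0,0],"rot": [0,0,0],"claw": 160},
    {"travel": [0.5,0,0],"rot": [0,0,0],"claw": 160},
    {"travel": [0.5,0,0],"rot": [0,0,0],"claw": 160},
    {"travel": [0,0,0],"rot": [0,0,0],"claw": 160},
  ],
)

```text
time: 17.7
tool_pos: [0.5462, 0.1643, 0.0498]
tcp_rot: [2.173, 2.267, -0.004]
wrist_force: [0.1, -7.9, 1.3]
width: 0.62
grip_force: 37.5
```

```bash
python3 go.py
```

```text
t 17.7 pos [0.5462 0.1643 0.0498] yaw 92.43 tilt z [-4.0e-04 -2.8e-03 -1.0e+00] F [ 0.06 -7.92  1.32] q [ 0.25  0.25  1.99 -0.    0.91  0.21] w 0.62 g 37.54
```

The hand stopped with 8 N along the groove: contact. I'll hold, ease off slightly, then open gently.

jog_arm(
  commands=[
    {"travel": [0,0,0],"rot": [0,0,0],"claw": 160},
    {"travel": [0,0,0],"rot": [0,0,0],"claw": 160},
    {"travel": [0,0,0.2],"rot": [0,0,0],"claw": 160},
    {"travel": [0,0,0],"rot": [0,0,0],"claw": 160},
    {"travel": [0,0,0],"rot": [0,0,0],"claw": 160},
  ],
)

```text
time: 18.2
tool_pos: [0.5463, 0.1643, 0.0498]
tcp_rot: [2.173, 2.267, -0.003]
wrist_force: [-0.0, -8.6, 2.4]
width: 0.618
grip_force: 37.7
```

jog_arm(
  commands=[
    {"travel": [-0.4,0,0],"rot": [0,0,0],"claw": 160},
    {"travel": [-0.4,0,0],"rot": [0,0,0],"claw": 160},
    {"travel": [0,0,0],"rot": [0,0,0],"claw": 160},
    {"travel": [0,0,0],"rot": [0,0,0],"claw": 160},
    {"travel": [0,0,0],"rot": [0,0,0],"claw": 160},
  ],
)

```text
time: 18.7
tool_pos: [0.5462, 0.1643, 0.0497]
tcp_rot: [2.174, 2.267, -0.002]
wrist_force: [-0.9, -6.2, 2.9]
width: 0.622
grip_force: 37.7
```

```bash
python3 go.py
```

```text
t 18.7 pos [0.5462 0.1643 0.0497] yaw 92.41 tilt z [-3.0e-04 -1.4e-03 -1.0e+00] F [-0.93 -6.18  2.87] q [ 0.25  0.25  1.99 -0.    0.91  0.21] w 0.622 g 37.67
```

jog_arm(
  commands=[
    {"travel": [0,0,0],"rot": [0,0,0],"claw": 95},
    {"travel": [0,0,0],"rot": [0,0,0],"claw": 90},
    {"travel": [0,0,0],"rot": [0,0,0],"claw": 85},
    {"travel": [0,0,0],"rot": [0,0,0],"claw": 80},
    {"travel": [0,0,0],"rot": [0,0,0],"claw": 75},
  ],
)

```text
time: 19.2
tool_pos: [0.5463, 0.1656, 0.0496]
tcp_rot: [-2.174, -2.268, -0.001]
wrist_force: [-0.2, -0.3, -0.1]
width: 0.704
grip_force: 0.0
```

jog_arm(
  commands=[
    {"travel": [0,0,0],"rot": [0,0,0],"claw": 65},
    {"travel": [0,0,0],"rot": [0,0,0],"claw": 55},
    {"travel": [0,0,0],"rot": [0,0,0],"claw": 40},
    {"travel": [0,0,0],"rot": [0,0,0],"claw": 25},
    {"travel": [0,0,0],"rot": [0,0,0],"claw": 20},
  ],
)

```text
time: 19.7
tool_pos: [0.5463, 0.1652, 0.0496]
tcp_rot: [-2.174, -2.267, -0.0]
wrist_force: [-0.7, 0.1, 0.1]
width: 0.919
grip_force: 0.0
```

```bash
python3 go.py
```

```text
t 19.7 pos [0.5463 0.1652 0.0496] yaw 92.4 tilt z [-0.  0. -1.] F [-0.68  0.1   0.1 ] q [0.25 0.25 1.99 0.   0.91 0.21] w 0.919 g 0.0
```

jog_arm(
  commands=[
    {"travel": [0,0,-5],"rot": [0,0,0],"claw": 10},
    {"travel": [0,0,-15],"rot": [0,0,0],"claw": 0},
    {"travel": [0,0,-25],"rot": [0,0,0],"claw": 0},
    {"travel": [0,0,-30],"rot": [0,0,0],"claw": 0},
    {"travel": [0,0,-30],"rot": [0,0,0],"claw": 0},
  ],
)

```text
time: 20.2
tool_pos: [0.5463, 0.1652, 0.1568]
tcp_rot: [2.174, 2.267, 0.001]
wrist_force: [0.3, 0.1, 0.4]
width: 0.998
grip_force: 0.0
```

jog_arm(
  commands=[
    {"travel": [-20,0,-30],"rot": [0,0,0],"claw": 0},
    {"travel": [-30,0,-15],"rot": [0,0,0],"claw": 60},
    {"travel": [-40,0,0],"rot": [0,0,0],"claw": 120},
    {"travel": [-40,0,0],"rot": [0,0,0],"claw": 180},
    {"travel": [-40,0,0],"rot": [0,0,0],"claw": 255},
  ],
)

```text
time: 20.7
tool_pos: [0.5538, -0.0059, 0.2017]
tcp_rot: [2.172, 2.267, 0.003]
wrist_force: [-0.8, -0.4, -0.5]
width: 0.332
grip_force: 0.0
```

jog_arm(
  commands=[
    {"travel": [-40,0,0],"rot": [0,0,0],"claw": 255},
    {"travel": [-40,0,0],"rot": [0,0,0],"claw": 255},
    {"travel": [-20,0,0],"rot": [0,0,0],"claw": 255},
    {"travel": [0,0,0],"rot": [0,0,0],"claw": 255},
    {"travel": [0,0,0],"rot": [0,0,0],"claw": 255},
  ],
)

```text
time: 21.2
tool_pos: [0.5577, -0.1047, 0.2006]
tcp_rot: [2.176, 2.266, 0.002]
wrist_force: [-0.3, -0.2, 0.4]
width: 0.002
grip_force: 0.0
```

```bash
python3 go.py; python3 - <<'E'
from h import *
for n,b in(("top",(180,150,280,230)),("scene",(280,155,380,245))):
    C=cam(n); np.save(n+"2.npy",C,allow_pickle=True); c=C["color"][b[1]:b[3],b[0]:b[2]]; cv2.imwrite(f"pics/k_{n}.png",cv2.resize(c,(400,400*(b[3]-b[1])//(b[2]-b[0])),interpolation=2))
a,b=cv2.imread("pics/k_top.png"),cv2.imread("pics/k_scene.png")
a=cv2.copyMakeBorder(a,0,b.shape[0]-a.shape[0],0,0,0)
cv2.imwrite("pics/k.png",np.hstack([a,b]))
E
```

```text
t 21.2 pos [ 0.5577 -0.1047  0.2006] yaw 92.32 tilt z [ 1.1e-03  3.0e-04 -1.0e+00] F [-0.27 -0.18  0.44] q [-0.23  0.08  1.87  0.    1.19 -0.27] w 0.002 g 0.0
```

View pics/k.png

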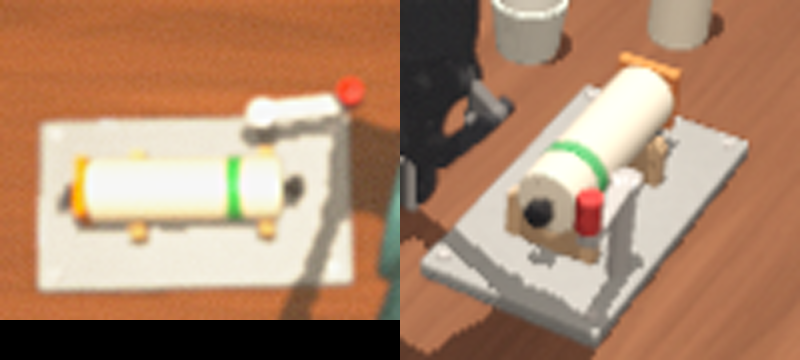

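The canister lies in the groove with its base against the orange plate (top crop x≈81, where it was set). The knob is at (350,91) in the left crop. I'll pinch the knob with the closing line at mid-arc tangent.

```bash
python3 - <<'E'
from h import *
T=np.load("top2.npy",allow_pickle=True).item();S=np.load("scene2.npy",allow_pickle=True).item()
k=ray(T,180+350.5/4-.5,150+91.5/4-.5,.140); print("knob",np.round(k,4))
P=[np.array(c["camera_matrix"])@np.c_[c["R"],c["t"]] for c in(T,S)]
X=cv2.triangulatePoints(P[0],P[1],np.array([180+350.5/4-.5,150+91.5/4-.5]),np.array([280+589/4-.5,155+200/4-.5])).ravel();print(X[:3]/X[3])
print(proj(S,np.array([.6126,.0301,.127])),280+589/4,155+212/4)
E
python3 go.py .6126 .0301 .2 45
```

```text
knob [0.614  0.0302 0.14  ]
[0.74134597 0.07900628 0.14780149]
[326.29080354 207.10782204] 427.25 208.0
t 21.3 pos [ 0.5576 -0.1037  0.2002] yaw 92.44 tilt z [ 6.e-04  4.e-04 -1.e+00] F [-0.04  0.25 -0.08] q [-0.23  0.08  1.87  0.    1.18 -0.27] w 0.005 g 0.0
tool shift mm [131.3  60.6   0.3] turn deg [ 2.000e-02 -3.000e-02  4.744e+01]
```

jog_arm(
  commands=[
    {"travel": [20,9,0],"rot": [0,0,0],"claw": 115},
    {"travel": [30,14,0],"rot": [0,0,0],"claw": 115},
    {"travel": [35,16,0],"rot": [0,0,0],"claw": 115},
    {"travel": [30,14,0],"rot": [0,0,0],"claw": 115},
    {"travel": [17,8,0],"rot": [0,0,0],"claw": 115},
  ],
)

```text
time: 21.8
tool_pos: [0.6134, 0.0335, 0.1998]
tcp_rot: [-2.17, -2.271, -0.001]
wrist_force: [-0.4, 0.1, -0.4]
width: 0.545
grip_force: 0.0
```

jog_arm(
  commands=[
    {"travel": [0,0,0],"rot": [0,0,8],"claw": 115},
    {"travel": [0,0,0],"rot": [0,0,8],"claw": 115},
    {"travel": [0,0,0],"rot": [0,0,8],"claw": 115},
    {"travel": [0,0,0],"rot": [0,0,8],"claw": 115},
    {"travel": [0,0,0],"rot": [0,0,8],"claw": 115},
  ],
)

```text
time: 22.3
tool_pos: [0.6126, 0.0305, 0.1996]
tcp_rot: [2.822, 1.381, -0.001]
wrist_force: [-0.2, -0.3, -0.6]
width: 0.551
grip_force: 0.0
```

jog_arm(
  commands=[
    {"travel": [0,0,0],"rot": [0,0,7.4],"claw": 115},
    {"travel": [0,0,10],"rot": [0,0,0],"claw": 115},
    {"travel": [0,0,15],"rot": [0,0,0],"claw": 115},
    {"travel": [0,0,10],"rot": [0,0,0],"claw": 115},
    {"travel": [0,0,0],"rot": [0,0,0],"claw": 115},
  ],
)

```text
time: 22.8
tool_pos: [0.6107, 0.03, 0.1611]
tcp_rot: [-2.9, -1.204, 0.008]
wrist_force: [-0.5, 0.2, 0.9]
width: 0.55
grip_force: 0.0
```

```bash
python3 go.py .613 .0302 .117 45;python3 - <<'E'
from h import *
C=cam("scene"); b=(270,120,370,220); cv2.imwrite("pics/n.png",cv2.resize(C["color"][b[1]:b[3],b[0]:b[2]],(500,500),interpolation=2))
E
```

```text
t 22.8 pos [0.6107 0.03   0.1611] yaw 45.09 tilt z [-5.8e-03 -1.0e-04 -1.0e+00] F [-0.53  0.17  0.94] q [ 0.01  0.2   1.81 -0.    1.13  0.79] w 0.55 g 0.0
tool shift mm [ 2.   1.6 44.1] turn deg [-0.23  0.24  0.09]
```

View pics/n.png

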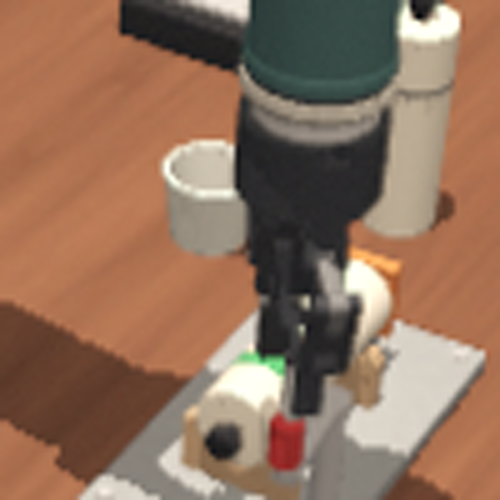

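The fingers straddle the red knob (285,440) from above.

jog_arm(
  commands=[
    {"travel": [0,0,10],"rot": [0,0,0],"claw": 115},
    {"travel": [0,0,12],"rot": [0,0,0],"claw": 115},
    {"travel": [0,0,10],"rot": [0,0,0],"claw": 115},
    {"travel": [0,0,7],"rot": [0,0,0],"claw": 115},
    {"travel": [0,0,3],"rot": [0,0,0],"claw": 115},
  ],
)

```text
time: 23.35
tool_pos: [0.6121, 0.0299, 0.121]
tcp_rot: [-2.902, -1.202, 0.003]
wrist_force: [0.2, 0.8, -0.1]
width: 0.545
grip_force: 0.0
```

jog_arm(
  commands=[
    {"travel": [0,0,0],"rot": [0,0,0],"claw": 140},
    {"travel": [0,0,0],"rot": [0,0,0],"claw": 160},
    {"travel": [0,0,0],"rot": [0,0,0],"claw": 170},
    {"travel": [0,0,0],"rot": [0,0,0],"claw": 180},
    {"travel": [0,0,0],"rot": [0,0,0],"claw": 185},
  ],
  force=20,
)

```text
time: 23.85
tool_pos: [0.6133, 0.0299, 0.123]
tcp_rot: [2.902, 1.202, 0.001]
wrist_force: [0.2, 0.3, -0.4]
width: 0.272
grip_force: 0.0
```

```bash
python3 go.py .613 .0302 .117 45
```

```text
t 23.85 pos [0.6133 0.0299 0.123 ] yaw 45.0 tilt z [ 8.e-04 -0.e+00 -1.e+00] F [ 0.15  0.26 -0.37] q [ 0.01  0.24  1.85 -0.    1.06  0.79] w 0.272 g 0.0
tool shift mm [ 0.  -0.4  6. ] turn deg [ 0.03 -0.03  0.  ]
```

jog_arm(
  commands=[
    {"travel": [0,0,3],"rot": [0,0,0],"claw": 185},
    {"travel": [0,0,2],"rot": [0,0,0],"claw": 190},
    {"travel": [0,0,0],"rot": [0,0,0],"claw": 200},
    {"travel": [0,0,0],"rot": [0,0,0],"claw": 220},
    {"travel": [0,0,0],"rot": [0,0,0],"claw": 220},
  ],
)

```text
time: 24.35
tool_pos: [0.6133, 0.0293, 0.1175]
tcp_rot: [2.901, 1.202, 0.0]
wrist_force: [1.5, -3.0, -2.1]
width: 0.223
grip_force: 19.6
```

```bash
python3 go.py; python3 - <<'E'
from h import *
p=monitor.read_state()["tool_pos"][:2]; C=np.array([.6033,.1026]); d=p-C; print(np.hypot(*d)); a0=np.arctan2(d[1],d[0])%(2*np.pi); print(a0)
a=np.linspace(a0,np.radians(181.4),21); r=np.linspace(np.hypot(*d),.075,21)
w=np.c_[r*np.cos(a),r*np.sin(a)]*1e3; D=np.diff(w,axis=0)
print(np.round(np.c_[D@[.7071,.7071],D@[.7071,-.7071]],1).tolist(), C*1e3+w[-1])
E
```

```text
t 24.35 pos [0.6133 0.0293 0.1175] yaw 45.0 tilt z [ 6.e-04 -9.e-04 -1.e+00] F [ 1.49 -2.96 -2.14] q [ 0.01  0.24  1.85 -0.    1.05  0.79] w 0.223 g 19.58
0.07400699891706547
4.848051111219285
[[-4.8, -3.9], [-4.5, -4.3], [-4.1, -4.7], [-3.7, -5.0], [-3.3, -5.3], [-2.8, -5.6], [-2.3, -5.8], [-1.8, -6.0], [-1.3, -6.1], [-0.8, -6.2], [-0.3, -6.3], [0.2, -6.3], [0.8, -6.2], [1.3, -6.1], [1.8, -6.0], [2.3, -5.9], [2.8, -5.6], [3.3, -5.4], [3.7, -5.1], [4.1, -4.8]] [528.32238827 100.76758664]
```

jog_arm(
  commands=[
    {"travel": [-4.8,-3.9,0],"rot": [0,0,0],"claw": 220},
    {"travel": [-4.5,-4.3,0],"rot": [0,0,0],"claw": 220},
    {"travel": [-4.1,-4.7,0],"rot": [0,0,0],"claw": 220},
    {"travel": [-3.7,-5,0],"rot": [0,0,0],"claw": 220},
    {"travel": [-3.3,-5.3,0],"rot": [0,0,0],"claw": 220},
  ],
)

```text
time: 24.85
tool_pos: [0.5821, 0.0287, 0.1175]
tcp_rot: [2.898, 1.201, -0.003]
wrist_force: [1.8, -13.2, -1.1]
width: 0.221
grip_force: 20.3
```

jog_arm(
  commands=[
    {"travel": [-2.8,-5.6,0],"rot": [0,0,0],"claw": 220},
    {"travel": [-2.3,-5.8,0],"rot": [0,0,0],"claw": 220},
    {"travel": [-1.8,-6,0],"rot": [0,0,0],"claw": 220},
    {"travel": [-1.3,-6.1,0],"rot": [0,0,0],"claw": 220},
    {"travel": [-0.8,-6.2,0],"rot": [0,0,0],"claw": 220},
  ],
)

```text
time: 25.35
tool_pos: [0.5542, 0.0454, 0.1174]
tcp_rot: [2.902, 1.201, -0.002]
wrist_force: [2.7, -2.9, -2.0]
width: 0.226
grip_force: 20.2
```

```bash
python3 go.py
```

```text
t 25.35 pos [0.5542 0.0454 0.1174] yaw 44.96 tilt z [-8.0e-04 -1.5e-03 -1.0e+00] F [ 2.67 -2.93 -2.02] q [ 0.04  0.14  1.97 -0.    1.03  0.82] w 0.226 g 20.18
```

jog_arm(
  commands=[
    {"travel": [-0.3,-6.3,0],"rot": [0,0,0],"claw": 220},
    {"travel": [0.2,-6.3,0],"rot": [0,0,0],"claw": 220},
    {"travel": [0.8,-6.2,0],"rot": [0,0,0],"claw": 220},
    {"travel": [1.3,-6.1,0],"rot": [0,0,0],"claw": 220},
    {"travel": [1.8,-6,0],"rot": [0,0,0],"claw": 220},
  ],
)

```text
time: 25.85
tool_pos: [0.5355, 0.0712, 0.1176]
tcp_rot: [2.902, 1.202, 0.0]
wrist_force: [1.7, -4.1, -1.1]
width: 0.227
grip_force: 20.1
```

jog_arm(
  commands=[
    {"travel": [2.3,-5.9,0],"rot": [0,0,0],"claw": 220},
    {"travel": [2.8,-5.6,0],"rot": [0,0,0],"claw": 220},
    {"travel": [3.3,-5.4,0],"rot": [0,0,0],"claw": 220},
    {"travel": [3.7,-5.1,0],"rot": [0,0,0],"claw": 220},
    {"travel": [0,0,0],"rot": [0,0,0],"claw": 220},
  ],
)

```text
time: 26.35
tool_pos: [0.5284, 0.0964, 0.1177]
tcp_rot: [-2.901, -1.203, -0.0]
wrist_force: [0.6, -0.6, -0.0]
width: 0.222
grip_force: 20.1
```

```bash
python3 go.py .5283 .1 .1175 45
```

```text
t 26.35 pos [0.5284 0.0964 0.1177] yaw 45.04 tilt z [-4.0e-04  1.1e-03 -1.0e+00] F [ 0.59 -0.62 -0.03] q [0.13 0.11 2.01 0.   1.02 0.92] w 0.222 g 20.13
tool shift mm [ 2.5 -2.6  0.2] turn deg [-0.06 -0.03  0.04]
```

jog_arm(
  commands=[
    {"travel": [0.7,-0.7,0],"rot": [0,0,0],"claw": 220},
    {"travel": [0.7,-0.7,0],"rot": [0,0,0],"claw": 220},
    {"travel": [0.7,-0.7,0],"rot": [0,0,0],"claw": 220},
    {"travel": [0.7,-0.7,0],"rot": [0,0,0],"claw": 220},
    {"travel": [0,0,0],"rot": [0,0,0],"claw": 220},
  ],
)

```text
time: 26.85
tool_pos: [0.5284, 0.0991, 0.1176]
tcp_rot: [-2.902, -1.202, 0.001]
wrist_force: [-1.9, -2.9, 1.8]
width: 0.223
grip_force: 20.3
```

```bash
python3 go.py
```

```text
t 26.85 pos [0.5284 0.0991 0.1176] yaw 44.98 tilt z [-6.e-04  1.e-04 -1.e+00] F [-1.87 -2.91  1.78] q [0.14 0.11 2.01 0.   1.02 0.92] w 0.223 g 20.32
```

jog_arm(
  commands=[
    {"travel": [0.6,-0.6,0],"rot": [0,0,0],"claw": 220},
    {"travel": [0.6,-0.6,0],"rot": [0,0,0],"claw": 220},
    {"travel": [0,0,0],"rot": [0,0,0],"claw": 220},
    {"travel": [0,0,0],"rot": [0,0,0],"claw": 220},
    {"travel": [0,0,0],"rot": [0,0,0],"claw": 220},
  ],
)

```text
time: 27.35
tool_pos: [0.5285, 0.1001, 0.1176]
tcp_rot: [2.901, 1.202, -0.001]
wrist_force: [-2.0, -5.7, 3.3]
width: 0.222
grip_force: 20.4
```

```bash
python3 go.py
```

```text
t 27.35 pos [0.5285 0.1001 0.1176] yaw 45.01 tilt z [-5.0e-04 -1.2e-03 -1.0e+00] F [-2.01 -5.68  3.28] q [ 0.14  0.11  2.01 -0.    1.02  0.93] w 0.222 g 20.38
```

jog_arm(
  commands=[
    {"travel": [0,0,0],"rot": [0,0,0],"claw": 190},
    {"travel": [0,0,0],"rot": [0,0,0],"claw": 180},
    {"travel": [0,0,0],"rot": [0,0,0],"claw": 160},
    {"travel": [0,0,0],"rot": [0,0,0],"claw": 140},
    {"travel": [0,0,0],"rot": [0,0,0],"claw": 130},
  ],
)

```text
time: 27.85
tool_pos: [0.5286, 0.1011, 0.1175]
tcp_rot: [-2.902, -1.202, -0.0]
wrist_force: [-1.1, -0.5, 0.0]
width: 0.486
grip_force: 0.0
```

jog_arm(
  commands=[
    {"travel": [0,0,-5],"rot": [0,0,0],"claw": 130},
    {"travel": [0,0,-15],"rot": [0,0,0],"claw": 130},
    {"travel": [0,0,-25],"rot": [0,0,0],"claw": 130},
    {"travel": [0,0,-30],"rot": [0,0,0],"claw": 130},
    {"travel": [0,0,-25],"rot": [0,0,0],"claw": 130},
  ],
)

```text
time: 28.35
tool_pos: [0.5293, 0.1009, 0.2207]
tcp_rot: [2.902, 1.202, 0.004]
wrist_force: [0.1, -0.1, 0.3]
width: 0.489
grip_force: 0.0
```

jog_arm(
  commands=[
    {"travel": [-20,20,0],"rot": [0,0,0],"claw": 130},
    {"travel": [-30,30,0],"rot": [0,0,0],"claw": 130},
    {"travel": [-35,35,0],"rot": [0,0,0],"claw": 130},
    {"travel": [-35,35,0],"rot": [0,0,0],"claw": 130},
    {"travel": [-30,30,0],"rot": [0,0,0],"claw": 130},
  ],
)

```text
time: 28.85
tool_pos: [0.5289, -0.1136, 0.2195]
tcp_rot: [2.901, 1.201, 0.003]
wrist_force: [0.6, 0.4, -0.3]
width: 0.494
grip_force: 0.0
```

jog_arm(
  commands=[
    {"travel": [-10,10,0],"rot": [0,0,0],"claw": 130},
    {"travel": [0,0,0],"rot": [0,0,0],"claw": 130},
    {"travel": [0,0,0],"rot": [0,0,0],"claw": 130},
    {"travel": [0,0,0],"rot": [0,0,0],"claw": 130},
    {"travel": [0,0,0],"rot": [0,0,0],"claw": 130},
  ],
)

```text
time: 29.35
tool_pos: [0.5287, -0.124, 0.2177]
tcp_rot: [-2.901, -1.205, -0.0]
wrist_force: [-0.8, 0.2, 0.2]
width: 0.494
grip_force: 0.0
```

```bash
python3 go.py; python3 - <<'E'
from h import *
for n,b in(("top",(180,150,280,230)),("scene",(280,155,380,245))):
    C=cam(n); c=C["color"][b[1]:b[3],b[0]:b[2]]; cv2.imwrite(f"pics/k_{n}.png",cv2.resize(c,(400,400*(b[3]-b[1])//(b[2]-b[0])),interpolation=2))
a,b=cv2.imread("pics/k_top.png"),cv2.imread("pics/k_scene.png")
a=cv2.copyMakeBorder(a,0,b.shape[0]-a.shape[0],0,0,0)
cv2.imwrite("pics/z.png",np.hstack([a,b]))
E
```

```text
t 29.35 pos [ 0.5287 -0.124   0.2177] yaw 45.11 tilt z [-0.e+00  4.e-04 -1.e+00] F [-0.82  0.19  0.18] q [-0.28  0.02  1.9   0.    1.22  0.51] w 0.494 g 0.0
```

View pics/z.png

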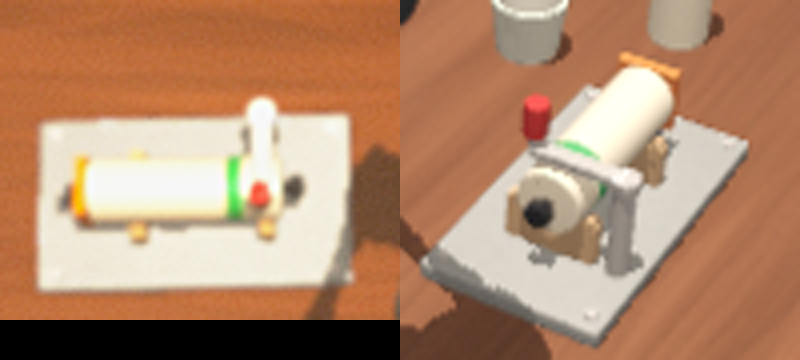

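The keeper is fully across, parallel to the blocks (pivot at (261,108), knob at (260,195)). The canister is still against the stop and the robot is clear, so I'm handing in.

```bash
python3 -c "
from workcell import workorder; print(workorder.finish_job())"
```

```text
the job is handed in; nothing more can be done
None
```

The job is handed in, with no verdict shown: by the last camera pictures and the force readings, the canister lies in the groove with its base against the unmoved stop and is released, the keeper is fully across, and the robot is clear.

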